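# Snug the taper plug of an air manifold, then open its valve

## Robot

A 6-joint arm with a two-finger parallel gripper is mounted at the origin on a cart in front of the work surface, level with it; the furniture and walls round the work are solid. World frame = base frame: x ahead of the robot, y to its left, z up, the work surface at z = 0. Lengths are in mm, angles in rad, forces in N, time in s.
With the tool pointing down it reaches from about 275 to 750 mm from the base axis. Payload 10.2 kg.
Tool frame: the origin (TCP) lies at the very end of the fingers, on their centre line; the grasp point (between the pads) lies 19 mm behind it; z points along the fingers, y is the direction in which the jaws open and shut (so a half turn about z gives the same grasp; the last joint's range is limited). The gripper opens to 85 mm and grips with 20 to 120 N. Pads are 22 mm wide; open, the fingers measure 114 mm over their backs; the gripper's body (76 mm by 85 mm) begins 54 mm behind the grasp point. The pads swing forward as they close: fully open they stand 13 mm farther back than shut.
Start: joints at [0.948, 0.313, 1.498, -0, 1.331, -0.223], TCP at [204.361, 483.599, 231.294] pointing down, gripper open.
Joint ranges: [-2.94, 2.94], [-0.97, 2.17], [0.19, 2.56], [-1.23, 4.37], [0.02, 3.11], [-2.88, 2.88]. Speed limits (rad/s): [2.39, 2.39, 3.01, 3.14, 3.14, 3.14].

## Interface

Orientations are given as a unit quaternion [w, x, y, z].
In Python, from rig import readout, cams, finish_job gives the robot as it stands. The module is installed in compiled form; this text tells all that it offers.
- The arm moves only by the tool carry_out, never from a script. Its argument "steps" is one flat list of numbers, 7 for each row, row after row: the shift along the tool's x, y, z in cm, then the turn, a rotation vector about the tool's x, y, z in units of 5 degrees (1.0 is 5 degrees), then the opening, from -1 (shut) to 1 (fully open), so that 0 is half open. In form: [x, y, z, ax, ay, az, hand, x, y, z, ax, ay, az, hand, ...]. A call has 1 to 20 rows; each row shifts and turns the commanded pose from where the row before left it, along the tool's axes as they then stand; what a row does not reach is not made up. A row lasts 1/12 s, in which the tool goes at most 41.7 mm and 7.16 degrees, less where a joint would pass 70% of its speed; a pose out of reach is approached as far as the arm can. A call with a gripper value outside its range is refused whole. The fingers move at their own pace and stop on an object; "grip_force" is the grip in N (left out, the last holds). Time passes only in rows, so rows that do not move let the fingers close. It gives the time, the measured TCP pose, the force and the opening at its end, in the units of the state.
- readout.sense(): the state, without advancing time (a new reading comes with each control period).
- cams.capture(name): name is "scene" or "top"; returns the picture (384x512x3 uint8, red, green, blue); there is no depth.
- cams.calibration(name): a dict with "fx", "fy", "cx", "cy" (pixels), "R" (3x3) and "t" (3): a world point X has camera coordinates R X + t. Camera axes: x right, y down, z forward; pixel columns grow to the right and rows downward; lengths in mm; the calibration is good to about 2 mm. A picture is of the moment at which its call begins. calibration takes no time and is no camera call.
- finish_job(): hands the job in, once; it reports no verdict.
The state is a dict: "time_s": time; "joints": joint angles; "dq": joint speeds; "tau": joint torques, N m; "eef_pos": TCP position; "ee_rot": TCP orientation; "force": force on the tool from outside, world axes, zero at the start; "wrist_torque": the same for the moment, N m; "grip_width": opening from 0.0 (shut) to 1.0 (fully open).
Only numpy, scipy, OpenCV 4.12 (cv2) and the standard library are available. Lean on these libraries where they do the work, as an engineer would, in place of code of your own. Each camera call takes 0.05 s, during which the arm holds its last target.

## Task

The brass taper plug in the air manifold is only started by hand: screw it in clockwise by its bar head until it goes snug, that is, until it clearly resists turning on, but do not force it further, or the thread in the soft block strips. Only then open the ball valve: swing its lever round until it lies in line with the block, at its stop. Leave the things standing round the manifold where they are.

Things in the scene. Friction and masses are not known exactly. Their poses are not given: they have to be found in the camera images.
- manifold: The air manifold, bolted to the bench: aluminium block 50 x 190 x 50 mm on a steel base plate 100 x 220 x 8 mm, top face 58 mm above the bench. Origin: centre of the plate's underside. y runs along the block (+y: plug's end, -y: valve's end), x across it (three brass hose barbs low on the +x side), z up. Upright plug axis at x 0, y +55 mm, valve axis at x 0, y -55 mm.
- plug: Brass taper plug in the block's top. Its head is an upright flat bar 42 mm long (own x), 10 mm thick (own y), 30 mm tall, from 12 to 42 mm above the block's top face, on a neck of 10 mm diameter that rises from a brass boss (30 mm diameter, 4 mm high). Origin on the plug's axis level with the block's top face, z up; x and y turn with the head. Clockwise from above tightens (yaw falls). It does not sink noticeably; stays where it is left.
- plug_grip (a point): In the plug's bar head, on its axis, 29 mm above the block's top face (87 mm above the bench). The plug first runs easily (0.03 N m about its axis). After 0.8 to 3.0 rad of turning, different in every run and not to be seen, the taper bites. It mostly takes more than one grip: turn, let go, grip again.
- port (a point): The mouth of the port, on the plug's axis at the block's top face. Once the taper bites, the torque needed about the plug's axis rises by about 1.9 N m for each further radian the head is turned, most of it elastic twist. The plug is snug from 0.26 N m on and the thread strips at 0.8 N m: stop near 0.45 N m. Let go, the head springs back 0.2 rad or so; the taper stays wedged.
- wedge (a joint): How far the taper is wedged, rad: 0 until more than 0.2 N m is put on the bitten thread, then 0.033 more for each further N m; 0.002 is snug, 0.02 stripped. It keeps (up to 0.0067 of it) when the plug is let go. So small that measured values are mere noise: go by the torque felt.
- valve (a joint): Angle of the valve lever in rad: 0 shut (lever crosswise, pointing to the manifold's -x side), growing counter-clockwise seen from above to its stop at 1.571 open (lever in line with the block, pointing to the manifold's -y end, away from the plug). It turns stiffly (0.06 N m) and stays where it is left.
- valve_post (a point): On the black upright round post at the outer end of the flat steel lever, 92 mm above the bench. The post is 12 mm in diameter; it rises from the lever (76 mm above the bench) to its top at 105 mm above the bench, and stands 72 mm from the valve's axis. Turns with the lever.
- valve_axis (a point): On the upright axis about which the lever turns, 92 mm above the bench.
- roll: Bystander: a roll of cream tape lying flat, 87 mm across, 19 mm high, behind the manifold. Origin: centre of its underside.
- tin: Bystander: small red tin 42 x 60 x 34 mm beyond the plug's end of the manifold. Origin: centre of its underside.
- cap: Bystander: white screw cap, 36 mm across, 18 mm high, on the robot's side of the manifold. Origin: centre of its underside.
- jar: Bystander: screw jar with a white lid, 52 mm across, 66 mm high, behind the plug's end of the manifold. Origin: centre of its underside.

How it is judged (in metres and radians):
On the way, in this order (a step that is already met when the one before it is completed fails the run):
1. the plug is wedged snug in its port while the valve is still shut (value of joint wedge above 0.002 rad and value of joint valve below 0.4 rad), for 0.3 s.
2. the valve lever is swung fully open (value of joint valve above 1.4 rad), for 0.2 s.
At the end, for the whole second after the job is handed in: The taper is wedged by more than 0.002 rad (that is, the plug was tightened with 0.26 N m or more) and stays so; the valve lever stands within 0.17 rad of its open stop; tape roll, tin, cap and jar are within 30 mm of where they stood (value of joint wedge above 0.002 rad and value of joint valve above 1.4 rad and distance of each of roll, tin, cap, jar from where it was at the start of the episode below 0.03 m); the robot touches nothing.
It fails at once if the plug is overtightened (more than 0.8 N m, wedge over 0.02 rad): the thread strips (value of joint wedge above 0.02 rad).
It fails at once if the tape roll is pushed away or tipped over (distance of roll from where it was at the start of the episode above 0.03 m or angle between roll's own z axis and vertical above 0.5 rad).
It fails at once if the tin is pushed away or tipped over (distance of tin from where it was at the start of the episode above 0.03 m or angle between tin's own z axis and vertical above 0.5 rad).
It fails at once if the cap is pushed away or tipped over (distance of cap from where it was at the start of the episode above 0.03 m or angle between cap's own z axis and vertical above 0.5 rad).
It fails at once if the jar is pushed away or tipped over (distance of jar from where it was at the start of the episode above 0.03 m or angle between jar's own z axis and vertical above 0.5 rad).
It also fails if it takes over 64 s, if anything falls off the work surface, if the arm or the gripper's body presses on something with over 40 N, if the wrist force passes 120 N, or if a joint passes its speed limit or range.

## Working session

There is one attempt and no reset: what is moved stays moved. The work goes in short steps, Python scripts to look and compute and a tool call to move; the robot and the scene stay as the last step left them, time stands still between calls to the robot, and variables do not carry over. Pictures are saved under pics/ and viewed, and the job is handed in when it is done.

Besides the shell and the picture viewer there is one more tool, called after "Call:" as a command line: name --argument value ..., lists and objects as JSON in quotes. carry_out: Moves the arm, as the interface text tells. Its arguments: {"type":"object","properties":{"steps":{"type":"array","items":{"type":"number"}},"grip_force":{"type":"number"}},"required":["steps"]}

```bash
mkdir -p pics
python3 - <<'E'
from rig import readout, cams
import cv2,numpy as np
s=readout.sense()
for k,v in s.items(): print(k,np.round(v,3))
for n in("scene","top"):
    im=cams.capture(n); cv2.imwrite(f"pics/{n}0.png",cv2.resize(im[:,:,::-1],(800,600),interpolation=cv2.INTER_CUBIC)); cv2.imwrite(f"pics/{n}0raw.png",im[:,:,::-1])
    c=cams.calibration(n); print(n,{k:np.round(v,3).tolist() for k,v in c.items()})
E
```

```text
time_s 0.0
joints [ 0.948  0.313  1.498 -0.     1.331 -0.223]
dq [ 0.     0.002 -0.001 -0.     0.001 -0.   ]
tau [-1.0000e-03 -4.1227e+01 -2.5974e+01 -0.0000e+00  4.0000e-03  0.0000e+00]
eef_pos [204.205 483.36  230.722]
ee_rot [-0.     0.199  0.98  -0.001]
force [ 0.577 -0.018  1.025]
wrist_torque [0.014 0.019 0.   ]
grip_width 1.003
scene {'fx': 375.392, 'fy': 375.392, 'cx': 247.039, 'cy': 193.541, 'R': [[0.859, -0.511, 0.02], [-0.308, -0.548, -0.777], [0.408, 0.662, -0.629]], 't': [-411.389, 396.691, 513.039]}
top {'fx': 484.737, 'fy': 484.737, 'cx': 253.433, 'cy': 188.574, 'R': [[-0.014, -1.0, 0.003], [-0.995, 0.014, -0.099], [0.099, -0.004, -0.995]], 't': [213.515, 607.981, 915.294]}
```

View pics/scene0.png

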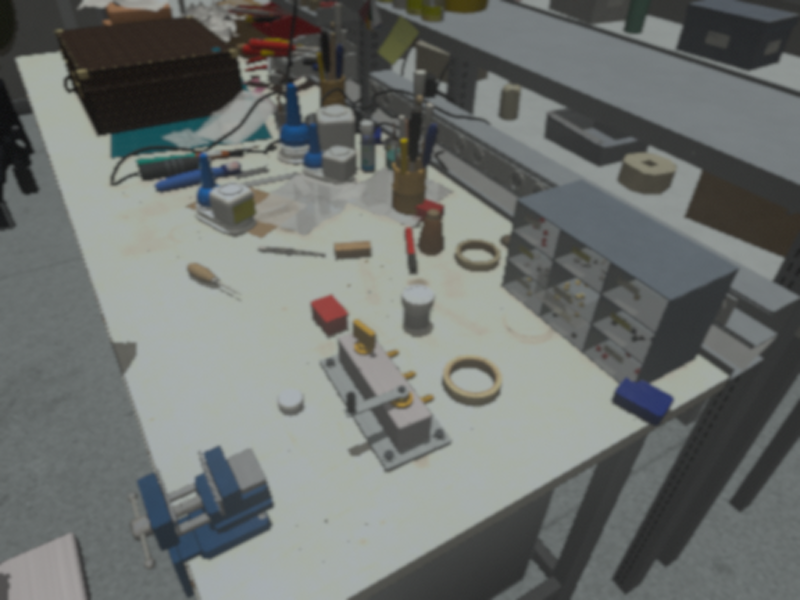

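View pics/top0.png

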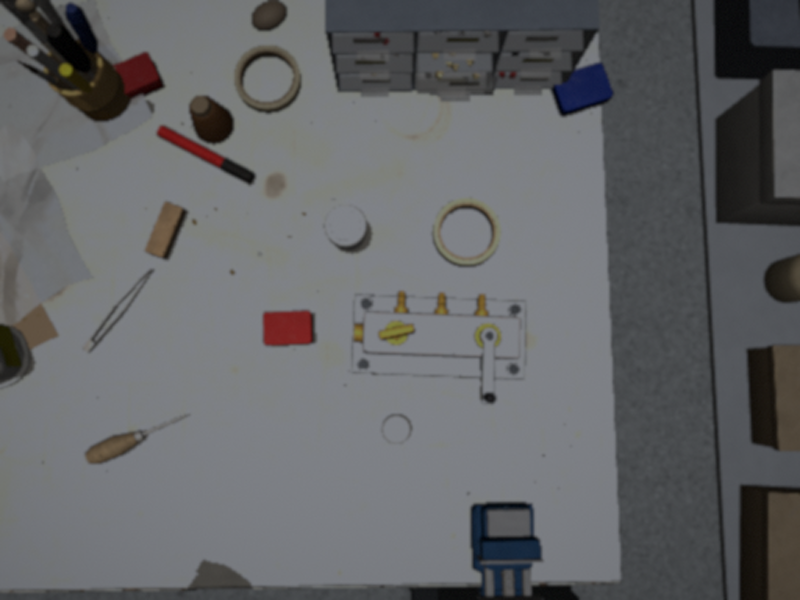

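The scene view shows the manifold at about (385,400), with the plug end toward the tin. In the top view the plug bar is at (397,332), the valve axis at (487,335) and the post at (489,397). The cap is at (396,429), the tin at (288,328), the jar at (347,227) and the roll at (466,232). I'll measure these more precisely.

```bash
cat > h.py <<'E'
import numpy as np,cv2
from rig import readout,cams
def ray(n,u,v,z):
    c=cams.calibration(n);R=np.array(c["R"]);t=np.array(c["t"])
    d=R.T@np.array([(u-c["cx"])/c["fx"],(v-c["cy"])/c["fy"],1]);o=-R.T@t
    return o+d*(z-o[2])/d[2]
def proj(n,X):
    c=cams.calibration(n);p=np.array(c["R"])@np.array(X,float)+c["t"]
    return np.array([c["fx"]*p[0]/p[2]+c["cx"],c["fy"]*p[1]/p[2]+c["cy"]])
E
python3 - <<'E'
from h import *
im=cv2.imread("pics/top0raw.png")
c=im[175:265,215:345]; cv2.imwrite("pics/crop0.png",cv2.resize(c,None,fx=6,fy=6,interpolation=cv2.INTER_CUBIC))
hsv=cv2.cvtColor(im,cv2.COLOR_BGR2HSV)
m=cv2.inRange(hsv,(12,110,60),(35,255,255))
for r in (m,):
    cs,_=cv2.findContours(r,cv2.RETR_EXTERNAL,cv2.CHAIN_APPROX_NONE)
    for k in cs:
        x,y,w,h=cv2.boundingRect(k)
        if 215<x<345 and 175<y<265 and cv2.contourArea(k)>8: print((x,y,w,h),cv2.contourArea(k),cv2.minAreaRect(k))
E
```

```text
(305, 208, 10, 13) 11.5 ((308.012939453125, 212.54922485351562), (5.758525371551514, 13.892441749572754), 30.256441116333008)
(227, 208, 5, 10) 35.5 ((229.0, 212.5), (9.0, 4.0), 90.0)
(243, 206, 22, 14) 164.0 ((253.50003051757812, 212.0), (13.435027122497559, 19.091880798339844), 45.0)
(305, 189, 7, 13) 41.5 ((308.0, 195.0), (12.0, 6.0), 90.0)
(279, 188, 7, 13) 42.0 ((282.0, 194.0), (12.0, 6.0), 90.0)
(253, 187, 8, 13) 44.0 ((256.5, 193.0), (12.0, 7.0), 90.0)
```

View pics/crop0.png

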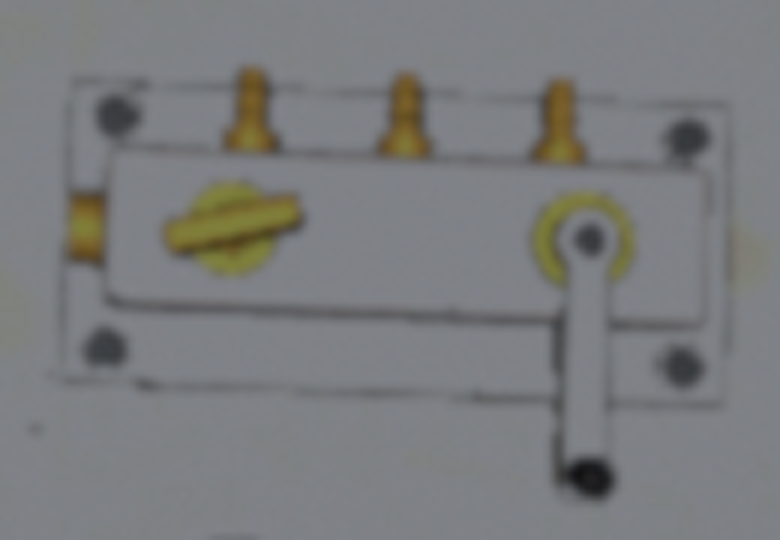

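Run:
```python
from h import *
f=lambda x,y,z:ray("top",215+(x+.5)/6-.5,175+(y+.5)/6-.5,z)
c=[f(72,80,8),f(730,105,8),f(722,405,8),f(58,378,8)]
for k in c: print(k.round(1))
print("ctr",np.mean(c,0).round(1))
b=[f(110,148,58),f(708,168,58),f(703,325,58),f(107,303,58)]; print("blk",np.round(b,1).tolist(),np.mean(b,0).round(1))
d=(b[0]-b[1]+b[3]-b[2])+(c[0]-c[1]+c[3]-c[2]); print("yaw of +y axis",np.degrees(np.arctan2(-d[0],d[1])))
print("boss",f(232,228,62).round(1),"valveboss",f(583,241,60).round(1), "pivot",f(590,240,80).round(1),"post top",f(590,477,105).round(1))
l,r=f(168,238,100),f(300,212,100);print("bar",l.round(1),r.round(1),(l+r)/2,np.degrees(np.arctan2(*(l-r)[[1,0]])), np.linalg.norm(l-r))
for n,u,v,z in(("cap",396,429,18),("tin",288,328,34),("jar",347,227,66),("roll",466,232,19)): print(n,ray("top",u/1.5625,v/1.5625,z).round(1))
for n,X in (("cap",0),):pass
```

```text
[615.1 258.6   8. ]
[603.7  40.    8. ]
[504.7  45.7   8. ]
[516.6 264.    8. ]
ctr [560.  152.1   8. ]
blk [[588.3, 244.3, 58.0], [579.5, 56.3, 58.0], [530.3, 59.3, 58.0], [539.7, 245.7, 58.0]] [559.5 151.4  58. ]
yaw of +y axis -2.929683144484221
boss [562.5 206.3  62. ] valveboss [557.   96.5  60. ] pivot [556.4  96.8  80. ] post top [485.4 101.8 105. ]
bar [557.8 225.6 100. ] [565.1 186.  100. ] [561.46350983 205.76262929 100.        ] 100.35617527396671 40.26414438682519
cap [444.4 207.4  18. ]
tin [570.8 339.2  34. ]
jar [690.3 263.4  66. ]
roll [690.9 114.9  19. ]
```

Call:
carry_out --steps '[-2.92, -0.77, 0, 0, 0, 0, 1, -2.92, -0.77, 0, 0, 0, 0, 1, -2.92, -0.77, 0, 0, 0, 0, 1, -2.92, -0.77, 0, 0, 0, 0, 1, -2.92, -0.77, 0, 0, 0, 0, 1, -2.92, -0.77, 0, 0, 0, 0, 1, -2.92, -0.77, 0, 0, 0, 0, 1, -2.92, -0.77, 0, 0, 0, 0, 1, -2.92, -0.77, 0, 0, 0, 0, 1, -2.92, -0.77, 0, 0, 0, 0, 1, -2.92, -0.77, 0, 0, 0, 0, 1, -2.92, -0.77, 0, 0, 0, 0, 1, -2.92, -0.77, 0, 0, 0, 0, 1, -2.92, -0.77, 0, 0, 0, 0, 1, -2.92, -0.77, 0, 0, 0, 0, 1]' --grip_force 80

```text
time_s: 1.35
eef_pos: [563.8, 205.6, 230.9]
ee_rot: [-0.0, 0.199, 0.98, -0.0]
force: [-0.2, -0.1, 0.4]
grip_width: 0.998
```

Call:
carry_out --steps '[0, 0, 0, 0, 0, 1.13, 1, 0, 0, 0, 0, 0, 1.13, 1, 0, 0, 0, 0, 0, 1.13, 1, 0, 0, 0, 0, 0, 1.13, 1, 0, 0, 0, 0, 0, 1.13, 1, 0, 0, 0, 0, 0, 1.13, 1, 0, 0, 0, 0, 0, 1.13, 1, 0, 0, 0, 0, 0, 1.13, 1, 0, 0, 0, 0, 0, 1.13, 1, 0, 0, 0, 0, 0, 1.13, 1, 0, 0, 0, 0, 0, 0, 1]'

```text
time_s: 2.27
eef_pos: [562.7, 206.7, 230.9]
ee_rot: [-0.0, 0.64, 0.768, -0.0]
force: [-0.1, -0.4, -0.3]
grip_width: 1.001
```

```bash
cat >> h.py <<'E'
from scipy.spatial.transform import Rotation as Ro
def st():
    s=readout.sense(); q=np.array(s["ee_rot"]);R=Ro.from_quat(q[[1,2,3,0]]).as_matrix()
    print("t",round(s["time_s"],2),"pos",np.round(s["eef_pos"],1),"yawY",np.degrees(np.arctan2(R[1,1],R[0,1])).round(2),"toolz",R[:,2].round(4),"j",np.round(s["joints"],3),"F",np.round(s["force"],2),"M",np.round(s["wrist_torque"],3),"g",round(float(s["grip_width"]),3))
    return s,R
def goal(p):
    s,R=st(); print("tool shift cm",(R.T@(np.array(p)-s["eef_pos"])/10).round(3))
E
python3 -c "
from h import *
goal([562.6,206.7,140])"
```

```text
t 2.27 pos [562.7 206.7 230.9] yawY 10.4 toolz [-8.e-04 -1.e-04 -1.e+00] j [ 0.157  0.48   1.257  0.     1.405 -0.025] F [-0.07 -0.38 -0.25] M [ 0.005 -0.02  -0.001] g 1.001
tool shift cm [ 2.000e-03 -5.000e-03  9.089e+00]
```

Call:
carry_out --steps '[0, 0, 2, 0, 0, 0, 1, 0, 0, 2, 0, 0, 0, 1, 0, 0, 2, 0, 0, 0, 1, 0, 0, 2, 0, 0, 0, 1, 0, 0, 2, 0, 0, 0, 1, 0, 0, 2, 0, 0, 0, 1, 0, 0, 2, 0, 0, 0, 1, 0, 0, 1.5, 0, 0, 0, 1, 0, 0, 0.6, 0, 0, 0, 1, 0, 0, 0, 0, 0, 0, 1]'

```text
time_s: 3.1
eef_pos: [562.1, 206.6, 68.9]
ee_rot: [-0.001, 0.638, 0.77, -0.001]
force: [-0.8, 0.1, 0.5]
grip_width: 0.998
```

Run:
```python
from h import *
st()
for n,(a,b,c,d) in (("scene",(170,290,180,310)),("top",(170,260,200,340))):
    im=cams.capture(n)[a:b,c:d,::-1]; cv2.imwrite(f"pics/{n}1.png",cv2.resize(im,None,fx=5,fy=5,interpolation=cv2.INTER_CUBIC))
```

```text
t 3.1 pos [562.1 206.6  68.9] yawY 10.7 toolz [-2.8e-03 -5.0e-04 -1.0e+00] j [ 0.157  0.638  1.447 -0.     1.059 -0.03 ] F [-0.85  0.05  0.46] M [ 0.045 -0.019  0.048] g 0.998
```

View pics/scene1.png

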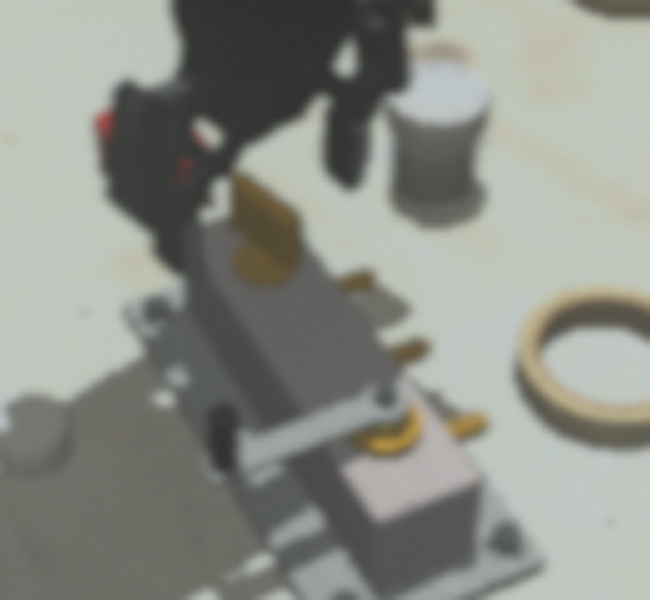

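The open fingers straddle the bar at (265,215), and neither finger touches it. Next I close on it.

Call:
carry_out --steps '[0, 0, 0, 0, 0, 0, -1, 0, 0, 0, 0, 0, 0, -1, 0, 0, 0, 0, 0, 0, -1, 0, 0, 0, 0, 0, 0, -1, 0, 0, 0, 0, 0, 0, -1, 0, 0, 0, 0, 0, 0, -1, 0, 0, 0, 0, 0, 0, -1, 0, 0, 0, 0, 0, 0, -1, 0, 0, 0, 0, 0, 0, -1, 0, 0, 0, 0, 0, 0, -1]'

```text
time_s: 4.03
eef_pos: [562.6, 206.8, 70.5]
ee_rot: [-0.0, 0.639, 0.769, -0.0]
force: [-4.3, -1.3, 6.5]
grip_width: 0.102
```

```bash
python3 -c "
from h import *
st()"
```

```text
t 4.03 pos [562.6 206.8  70.5] yawY 10.6 toolz [-7.e-04 -1.e-04 -1.e+00] j [ 0.157  0.636  1.447 -0.     1.06  -0.028] F [-4.28 -1.35  6.5 ] M [-0.107  0.814  0.056] g 0.102
```

Call:
carry_out --steps '[0, 0, 0, 0, 0, 0.8, -1, 0, 0, 0, 0, 0, 0.8, -1, 0, 0, 0, 0, 0, 0.8, -1, 0, 0, 0, 0, 0, 0.8, -1, 0, 0, 0, 0, 0, 0.8, -1, 0, 0, 0, 0, 0, 0, -1, 0, 0, 0, 0, 0, 0, -1, 0, 0, 0, 0, 0, 0, -1]'

```text
time_s: 4.7
eef_pos: [562.6, 206.7, 70.5]
ee_rot: [-0.0, 0.763, 0.647, -0.0]
force: [-4.2, -0.9, 5.5]
grip_width: 0.106
```

```bash
python3 -c "
from h import *
st()"
```

```text
t 4.7 pos [562.6 206.7  70.5] yawY -9.4 toolz [-5.e-04 -1.e-04 -1.e+00] j [ 0.157  0.636  1.446 -0.     1.06   0.321] F [-4.18 -0.93  5.45] M [-0.089  0.665  0.061] g 0.106
```

Call:
carry_out --steps '[0, 0, 0, 0, 0, 0.8, -1, 0, 0, 0, 0, 0, 0.8, -1, 0, 0, 0, 0, 0, 0.8, -1, 0, 0, 0, 0, 0, 0.8, -1, 0, 0, 0, 0, 0, 0.8, -1, 0, 0, 0, 0, 0, 0, -1, 0, 0, 0, 0, 0, 0, -1, 0, 0, 0, 0, 0, 0, -1]'

```text
time_s: 5.37
eef_pos: [562.7, 206.7, 70.5]
ee_rot: [-0.0, 0.863, 0.504, -0.0]
force: [-4.3, -0.5, 6.0]
grip_width: 0.106
```

```bash
python3 -c "
from h import *
st()"
```

```text
t 5.37 pos [562.7 206.7  70.5] yawY -29.41 toolz [-4.e-04 -2.e-04 -1.e+00] j [ 0.157  0.636  1.446 -0.     1.06   0.67 ] F [-4.28 -0.53  5.96] M [-0.187  0.716  0.055] g 0.106
```

Call:
carry_out --steps '[0, 0, 0, 0, 0, 0.5, -1, 0, 0, 0, 0, 0, 0.5, -1, 0, 0, 0, 0, 0, 0.5, -1, 0, 0, 0, 0, 0, 0.5, -1, 0, 0, 0, 0, 0, 0, -1, 0, 0, 0, 0, 0, 0, -1, 0, 0, 0, 0, 0, 0, -1]'

```text
time_s: 5.95
eef_pos: [562.7, 206.6, 70.5]
ee_rot: [0.0, 0.904, 0.427, -0.0]
force: [-3.2, -1.6, 5.8]
grip_width: 0.105
```

```bash
python3 -c "
from h import *
st()"
```

```text
t 5.95 pos [562.7 206.6  70.5] yawY -39.4 toolz [-4.e-04 -3.e-04 -1.e+00] j [ 0.157  0.636  1.446 -0.     1.06   0.845] F [-3.2  -1.56  5.84] M [-0.21   0.734  0.023] g 0.105
```

Call:
carry_out --steps '[0, 0, 0, 0, 0, 0.5, -1, 0, 0, 0, 0, 0, 0.5, -1, 0, 0, 0, 0, 0, 0.5, -1, 0, 0, 0, 0, 0, 0.5, -1, 0, 0, 0, 0, 0, 0, -1, 0, 0, 0, 0, 0, 0, -1, 0, 0, 0, 0, 0, 0, -1]'

```text
time_s: 6.53
eef_pos: [562.8, 206.6, 70.6]
ee_rot: [0.0, 0.938, 0.347, -0.0]
force: [-3.6, -1.0, 4.8]
grip_width: 0.1
```

```bash
python3 -c "
from h import *
st()"
```

```text
t 6.53 pos [562.8 206.6  70.6] yawY -49.35 toolz [-2.e-04 -6.e-04 -1.e+00] j [ 1.570e-01  6.360e-01  1.446e+00 -1.000e-03  1.060e+00  1.019e+00] F [-3.57 -0.96  4.84] M [-0.253  0.655  0.381] g 0.1
```

Call:
carry_out --steps '[0, 0, 0, 0, 0, 0.1, -1, 0, 0, 0, 0, 0, 0.1, -1, 0, 0, 0, 0, 0, 0, -1, 0, 0, 0, 0, 0, 0, -1, 0, 0, 0, 0, 0, 0, -1, 0, 0, 0, 0, 0, 0, -1]'

```text
time_s: 7.03
eef_pos: [562.7, 206.6, 70.6]
ee_rot: [0.0, 0.941, 0.339, -0.0]
force: [-3.5, -0.6, 5.6]
grip_width: 0.099
```

```bash
python3 -c "
from h import *
st()"
```

```text
t 7.03 pos [562.7 206.6  70.6] yawY -50.35 toolz [-2.e-04 -6.e-04 -1.e+00] j [ 1.570e-01  6.360e-01  1.446e+00 -1.000e-03  1.060e+00  1.036e+00] F [-3.52 -0.63  5.6 ] M [-0.266  0.657  0.372] g 0.099
```

Call:
carry_out --steps '[0, 0, 0, 0, 0, 0, -1]'

```text
time_s: 7.12
eef_pos: [562.7, 206.6, 70.5]
ee_rot: [0.0, 0.941, 0.339, -0.0]
force: [-3.9, -1.4, 4.6]
grip_width: 0.105
```

```bash
python3 -c "
from h import *
st()"
```

```text
t 7.12 pos [562.7 206.6  70.5] yawY -50.35 toolz [-3.e-04 -6.e-04 -1.e+00] j [ 1.570e-01  6.360e-01  1.446e+00 -1.000e-03  1.060e+00  1.036e+00] F [-3.92 -1.41  4.62] M [-0.243  0.633  0.382] g 0.105
```

Call:
carry_out --steps '[0, 0, 0, 0, 0, 0.15, -1, 0, 0, 0, 0, 0, 0.15, -1, 0, 0, 0, 0, 0, 0, -1, 0, 0, 0, 0, 0, 0, -1, 0, 0, 0, 0, 0, 0, -1, 0, 0, 0, 0, 0, 0, -1]'

```text
time_s: 7.62
eef_pos: [562.7, 206.6, 70.5]
ee_rot: [0.0, 0.945, 0.327, -0.0]
force: [-3.3, -1.3, 5.3]
grip_width: 0.101
```

```bash
python3 -c "
from h import *
st()"
```

```text
t 7.62 pos [562.7 206.6  70.5] yawY -51.85 toolz [-3.e-04 -6.e-04 -1.e+00] j [ 1.570e-01  6.360e-01  1.446e+00 -1.000e-03  1.060e+00  1.062e+00] F [-3.35 -1.28  5.35] M [-0.212  0.717  0.411] g 0.101
```

The head now resists at 0.41 N·m, against about 0.05 N·m when it ran free. It held through more than 0.5 s of rows, so the plug is snug. I let go and lift.

Call:
carry_out --steps '[0, 0, 0, 0, 0, 0, 1, 0, 0, 0, 0, 0, 0, 1, 0, 0, 0, 0, 0, 0, 1, 0, 0, 0, 0, 0, 0, 1, 0, 0, 0, 0, 0, 0, 1, 0, 0, 0, 0, 0, 0, 1, 0, 0, 0, 0, 0, 0, 1, 0, 0, 0, 0, 0, 0, 1, 0, 0, -2, 0, 0, 0, 1, 0, 0, -2, 0, 0, 0, 1, 0, 0, -2, 0, 0, 0, 1, 0, 0, -2, 0, 0, 0, 1]'

```text
time_s: 8.62
eef_pos: [562.8, 206.7, 151.2]
ee_rot: [-0.0, 0.945, 0.326, -0.0]
force: [1.0, 0.4, -0.1]
grip_width: 0.998
```

```bash
python3 -c "
from h import *
st()
im=cams.capture('scene')[170:290,180:310,::-1]; cv2.imwrite('pics/scene2.png',cv2.resize(im,None,fx=5,fy=5,interpolation=cv2.INTER_CUBIC))
"
```

```text
t 8.62 pos [562.8 206.7 151.2] yawY -51.91 toolz [-1.e-04 -0.e+00 -1.e+00] j [ 0.157  0.543  1.37  -0.     1.228  1.063] F [ 1.02  0.36 -0.1 ] M [-0.007 -0.028  0.024] g 0.998
```

View pics/scene2.png

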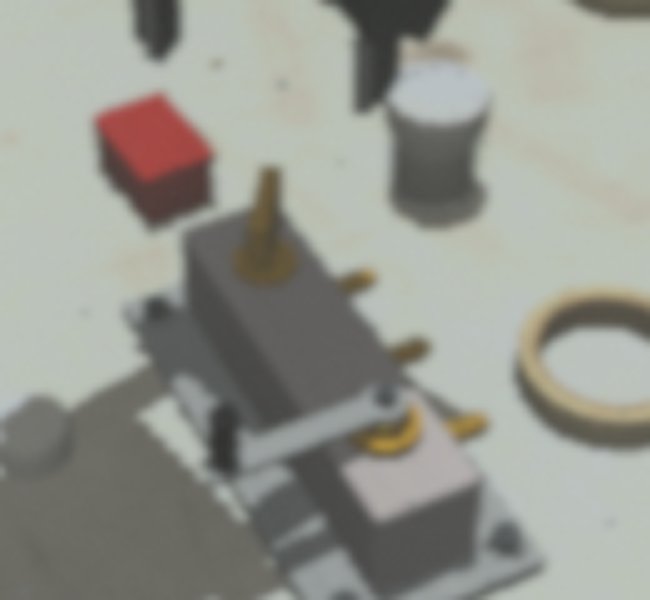

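The plug bar at (265,220) has turned and stays put, with the gripper clear above it. Tin, jar, cap and roll look unmoved, and the lever is still crosswise. Next is the valve post.

Call:
carry_out --steps '[-2.11, 0.59, 0, 0, 0, 0, 1, -2.11, 0.59, 0, 0, 0, 0, 1, -2.11, 0.59, 0, 0, 0, 0, 1, -2.11, 0.59, 0, 0, 0, 0, 1, -2.11, 0.59, 0, 0, 0, 0, 1, -2.11, 0.59, 0, 0, 0, 0, 1, 0, 0, 0, 0, 0, 1.02, 1, 0, 0, 0, 0, 0, 1.02, 1, 0, 0, 0, 0, 0, 1.02, 1, 0, 0, 0, 0, 0, 1.02, 1, 0, 0, 0, 0, 0, 1.02, 1, 0, 0, 0, 0, 0, 1.02, 1, 0, 0, 0, 0, 0, 1.02, 1, 0, 0, 0, 0, 0, 1.02, 1, 0, 0, 0, 0, 0, 0, 1, 0, 0, 0, 0, 0, 0, 1]' --grip_force 30

```text
time_s: 10.0
eef_pos: [485.1, 100.8, 150.2]
ee_rot: [0.0, 1.0, -0.022, 0.0]
force: [0.9, 0.8, -0.9]
grip_width: 1.0
```

```bash
python3 -c "
from h import *
goal([485.2,101,81])
im=cams.capture('scene')[170:290,180:310,::-1]; cv2.imwrite('pics/scene3.png',cv2.resize(im,None,fx=5,fy=5,interpolation=cv2.INTER_CUBIC))
"
```

```text
t 10.0 pos [485.1 100.8 150.2] yawY -92.56 toolz [ 0. -0. -1.] j [-0.032  0.33   1.699 -0.     1.112  1.583] F [ 0.86  0.83 -0.93] M [-0.05   0.002  0.048] g 1.0
tool shift cm [ 0.013 -0.025  6.925]
```

View pics/scene3.png

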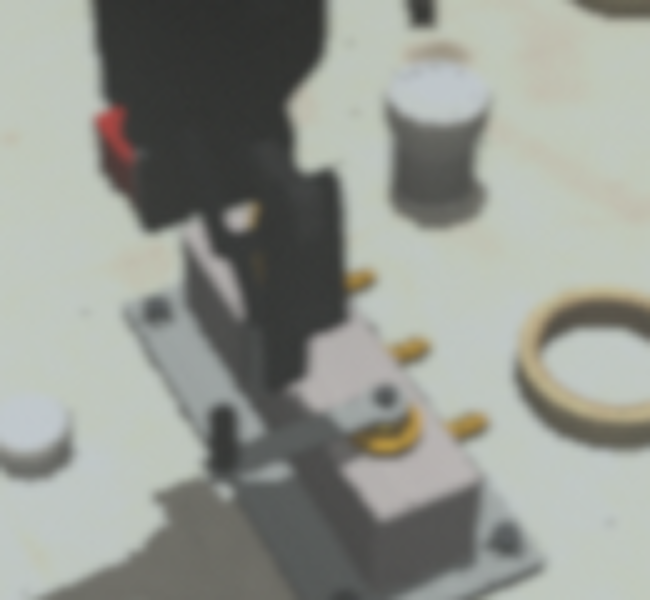

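The post is at (222,440) in the crop. The gripper is above it, seen at an angle. Descend and close.

```bash
python3 -c "
from h import *
print(proj('scene',[485.2,101,105]),'seen 224.4,251.6')"
```

```text
[223.89324671 251.65606308] seen 224.4,251.6
```

Call:
carry_out --steps '[0, 0, 1.4, 0, 0, 0, 1, 0, 0, 1.4, 0, 0, 0, 1, 0, 0, 1.4, 0, 0, 0, 1, 0, 0, 1.4, 0, 0, 0, 1, 0, 0, 1.3, 0, 0, 0, 1, 0, 0, 0, 0, 0, 0, 1]'

```text
time_s: 10.55
eef_pos: [483.8, 100.8, 79.3]
ee_rot: [-0.0, 1.0, -0.023, -0.002]
force: [-0.9, -1.2, -1.0]
grip_width: 0.999
```

Call:
carry_out --steps '[0, 0, 0, 0, 0, 0, -1, 0, 0, 0, 0, 0, 0, -1, 0, 0, 0, 0, 0, 0, -1, 0, 0, 0, 0, 0, 0, -1, 0, 0, 0, 0, 0, 0, -1, 0, 0, 0, 0, 0, 0, -1, 0, 0, 0, 0, 0, 0, -1, 0, 0, 0, 0, 0, 0, -1, 0, 0, 0, 0, 0, 0, -1]'

```text
time_s: 11.3
eef_pos: [485.1, 100.4, 81.6]
ee_rot: [0.0, 1.0, -0.024, 0.0]
force: [-2.5, -4.7, 4.7]
grip_width: 0.126
```

```bash
python3 -c "
from h import *
st()"
```

```text
t 11.3 pos [485.1 100.4  81.6] yawY -92.7 toolz [ 2.e-04 -6.e-04 -1.e+00] j [-3.200e-02  4.270e-01  1.768e+00 -1.000e-03  9.470e-01  1.586e+00] F [-2.46 -4.65  4.71] M [-0.766  0.442  0.018] g 0.126
```

Call:
carry_out --steps '[0.03, 0.63, 0, 0, 0, -1, -1, 0.03, 0.63, 0, 0, 0, -1, -1, 0.03, 0.63, 0, 0, 0, -1, -1, 0.03, 0.63, 0, 0, 0, -1, -1, 0.03, 0.63, 0, 0, 0, -1, -1, 0.03, 0.63, 0, 0, 0, -1, -1, 0.03, 0.63, 0, 0, 0, -1, -1, 0.03, 0.63, 0, 0, 0, -1, -1, 0.03, 0.63, 0, 0, 0, -1, -1, 0, 0, 0, 0, 0, 0, -1]'

```text
time_s: 12.13
eef_pos: [504.2, 47.9, 81.6]
ee_rot: [0.0, 0.932, 0.363, -0.0]
force: [-3.8, -4.5, 7.4]
grip_width: 0.125
```

```bash
python3 -c "
from h import *
s,R=st(); d=np.array(s['eef_pos'])[:2]-[557,96.9]; print(np.linalg.norm(d),np.degrees(np.arctan2(d[1],d[0]))%360-177.07)"
```

```text
t 12.13 pos [504.2  47.9  81.6] yawY -47.46 toolz [-5.e-04 -5.e-04 -1.e+00] j [-1.370e-01  4.480e-01  1.735e+00 -1.000e-03  9.600e-01  6.920e-01] F [-3.8  -4.46  7.36] M [-0.636  0.686  0.083] g 0.125
72.0233831189307 45.7766343074461
```

Call:
carry_out --steps '[0.03, 0.63, 0, 0, 0, -1, -1, 0.03, 0.63, 0, 0, 0, -1, -1, 0.03, 0.63, 0, 0, 0, -1, -1, 0.03, 0.63, 0, 0, 0, -1, -1, 0.03, 0.63, 0, 0, 0, -1, -1, 0.03, 0.63, 0, 0, 0, -1, -1, 0.03, 0.63, 0, 0, 0, -1, -1, 0.03, 0.63, 0, 0, 0, -1, -1, 0.02, 0.4, 0, 0, 0, -0.7, -1, 0, 0, 0, 0, 0, 0, -1, 0, 0, 0, 0, 0, 0, -1, 0, 0, 0, 0, 0, 0, -1]'

```text
time_s: 13.13
eef_pos: [552.2, 25.2, 81.7]
ee_rot: [0.001, 0.733, 0.68, 0.0]
force: [-0.6, -4.7, 4.8]
grip_width: 0.126
```

```bash
python3 -c "
from h import *
s,R=st(); d=np.array(s['eef_pos'])[:2]-[557,96.9]; print(np.linalg.norm(d),np.degrees(np.arctan2(d[1],d[0]))%360-177.07)"
```

```text
t 13.13 pos [552.2  25.2  81.7] yawY -4.31 toolz [ 1.3e-03 -9.0e-04 -1.0e+00] j [-1.660e-01  5.320e-01  1.593e+00 -1.000e-03  1.015e+00 -9.100e-02] F [-0.59 -4.74  4.8 ] M [-0.807  0.05  -0.001] g 0.126
71.90589346425057 89.1170665500602
```

Call:
carry_out --steps '[0, 0, 0, 0, 0, 0, 1, 0, 0, 0, 0, 0, 0, 1, 0, 0, 0, 0, 0, 0, 1, 0, 0, 0, 0, 0, 0, 1, 0, 0, 0, 0, 0, 0, 1, 0, 0, 0, 0, 0, 0, 1, 0, 0, 0, 0, 0, 0, 1, 0, 0, 0, 0, 0, 0, 1, 0, 0, -2, 0, 0, 0, 1, 0, 0, -2, 0, 0, 0, 1, 0, 0, -2, 0, 0, 0, 1, 0, 0, -2, 0, 0, 0, 1, 0, 0, -2, 0, 0, 0, 1, 0, 0, -2, 0, 0, 0, 1, -2, 0, 0, 0, 0, 0, 1, 0, 0, 0, 0, 0, 0, 1, 0, 0, 0, 0, 0, 0, 1]'

```text
time_s: 14.55
eef_pos: [550.3, 5.3, 201.1]
ee_rot: [-0.0, 0.733, 0.68, -0.0]
force: [0.4, -0.0, -0.1]
grip_width: 1.0
```

```bash
python3 -c "
from h import *
st()
im=cams.capture('scene')[150:290,150:330,::-1]; cv2.imwrite('pics/scene4.png',cv2.resize(im,None,fx=4,fy=4,interpolation=cv2.INTER_CUBIC))
print(proj('scene',[553.3,25,105]))
im=cams.capture('top')[:,:,::-1]; cv2.imwrite('pics/top4.png',cv2.resize(im,(800,600),interpolation=cv2.INTER_CUBIC))
"
```

```text
t 14.55 pos [550.3   5.3 201.1] yawY -4.28 toolz [-3.e-04  2.e-04 -1.e+00] j [-0.203  0.393  1.466  0.     1.283 -0.129] F [ 0.38 -0.02 -0.1 ] M [-0.003 -0.089 -0.056] g 1.0
[276.15597016 264.82990837]
```

View pics/scene4.png

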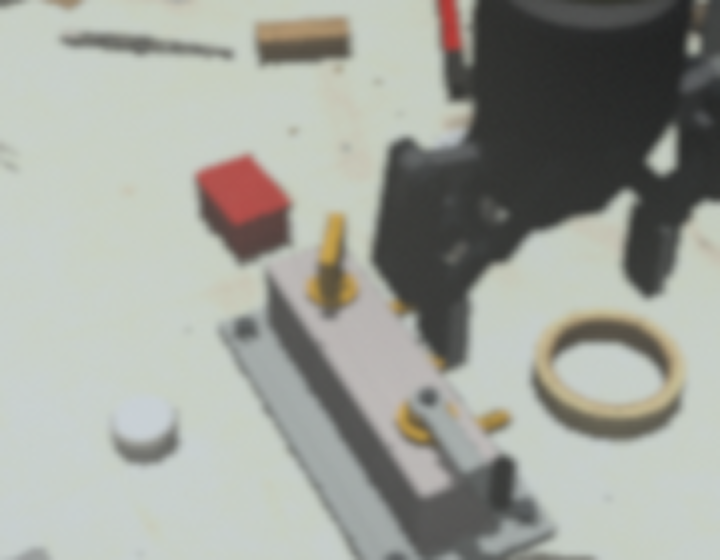

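View pics/top4.png

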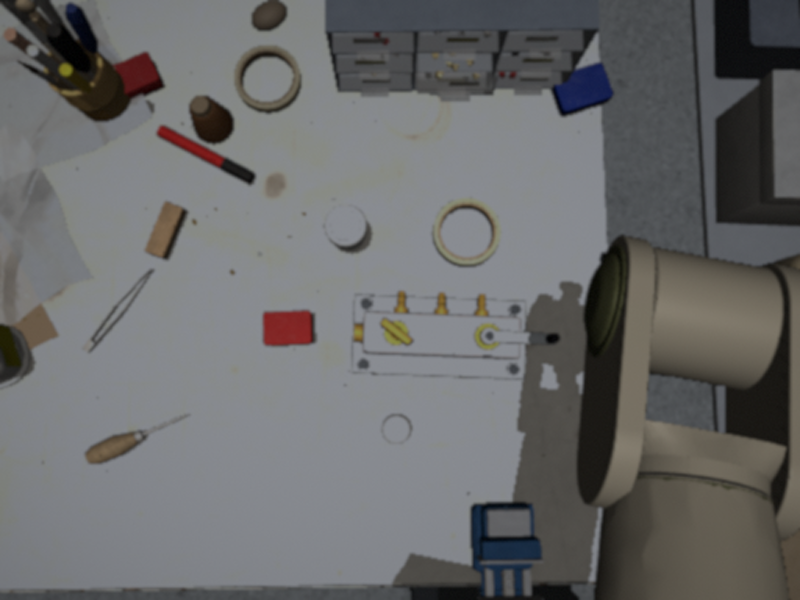

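```bash
python3 -c "
from rig import finish_job
print(finish_job())"
```

```text
the job is handed in; nothing more can be done
None
```

I tightened the plug until it was snug, then opened the valve to within about 1° of its stop, and handed the job in. The hand-in gave no verdict.

- **Plug:** I gripped the bar head once and turned it about 62° clockwise. The taper bit after roughly 50°. I stopped at a measured 0.41 N·m, or about 0.39 after the sensor's small zero offset. That is above the 0.26 snug limit and well below the 0.8 stripping limit. The torque held above 0.37 N·m for well over 0.3 s before I let go.
- **Valve:** I gripped the post and swung the lever along its arc to about 89°. In the last picture the post top was within a pixel of where it should be when fully open.
- **Surroundings:** In the last pictures the tape roll, tin, cap and jar were where they started. The gripper was clear of everything, with about zero force, at 14.6 s.

None of my checks failed. The wedge itself is too small to see, so whether the plug is snug rests on the torque reading alone.

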